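# Puff the dust off a figurehead casting

## Task

Take the pewter figurehead out of the open-fronted bin and lay it on its back, head first, in the blue dust hood so that its head lies under the brass air tube and its foot sticks out of the mouth. Only then, with the figurehead let go, press the red sprung cap of the air can all the way down for a moment and let it spring back up. Leave the figurehead in the hood and both belaying pins in the bin, and do not disturb the jar.

Things in the scene. Friction and masses are not known exactly. Their poses are not given: they have to be found in the camera images.
- figurehead: pewter casting on its back, 160 mm long, 0.35 kg. Origin: underside, mid-length; +x foot to head (ends at x=-80 and +80, thin brass crown), +z out of its chest. Foot: flat-sided block x=-80..-30, 36 wide (y), 34 high; robe: flat-sided, x=-30..45, 32 wide, 30 high; then the round head. It starts in the bin, head to the open front, foot under the clear cover, the 80 to 93 mm at the head bare
- head (a point): centre of the figurehead's round head (32 mm diameter), at x=+63, z=17 mm in the figurehead's frame
- dust_hood: fixed hood on an 8 mm steel plate (x=-58..58, y=-49..126 mm; porch in front x=-113..-58, y=-40..40). Origin: on the bench; axes x into the hood, z up. Blue sides, clear roof and back. Inside 64 wide (y=-32..32), floor z=8, roof underside z=68, top z=72. A white air can, 56 wide, stands at x=10, y=85, cap on top; a thin brass tube runs from its neck (z=158) down into the roof at x=19, y=0
- hood_mouth (a point): middle of the lower edge of the hood's open mouth, on its floor, x=-53 mm in the hood's frame; the mouth faces the hood's -x, roughly the robot; from it to the clear back wall the hood is 106 mm deep
- outlet (a point): point on the hood's floor straight below the brass air tube, 72 mm in from the mouth and 34 mm from the back wall; axes as the hood's
- cap (a joint): travel of the red sprung cap: 0 up, 0.008 m fully down; about 2.5 N to start it, 5.6 N fully down
- cap_top (a point): centre of the top of the red cap (32 mm diameter, 20 mm high), about 193 mm above the bench when up; moves with the cap
- bin: fixed bin, 200 (x) by 190 (y) mm. Origin: on the bench under its middle. Its front, at x=-100, is open with no lip and faces -x (roughly the robot); floor 4 mm thick, green side and back walls 4 mm thick, tops at z=52. A clear cover, underside z=52, top z=56, yellow front edge, roofs the rear part from x=12 to x=100
- pin1: ebony belaying pin, 150 mm long, 22 mm thick, lying in the bin beside the figurehead, left (+y of bin). Origin: underside, mid-length
- pin2: the other ebony belaying pin, same size, at the bin's right (-y). Origin: underside, mid-length
- jar: squat clear glass apothecary jar with stopper, 84 mm diameter, 101 mm high, standing loose. Origin: centre of its underside
Not all that is in view belongs to the job. Several things look just like the dust_hood: the one meant starts farthest from the robot's base. There is more than one size of the figurehead; the job needs the smaller.

How it is judged:
On the way, in this order (a step that is already met when the one before it is completed fails the run):
1. the figurehead lies on its back in the hood, head under the air tube, let go (x of head in the frame of outlet between -0.014 and 0.025 m and y of head in the frame of outlet between -0.022 and 0.022 m and z of head in the frame of outlet between 0.008 and 0.024 m and angle between figurehead's own z axis and vertical below 0.2 rad and contact force between figurehead and the fingers below 0.3 N and linear speed of figurehead below 0.02 m/s), for 0.2 s.
2. the cap is pressed all the way down with the figurehead lying there, let go (value of joint cap above 0.006 m and x of head in the frame of outlet between -0.014 and 0.025 m and y of head in the frame of outlet between -0.022 and 0.022 m and z of head in the frame of outlet between 0.008 and 0.024 m and angle between figurehead's own z axis and vertical below 0.2 rad and contact force between figurehead and the fingers below 0.3 N), for 0.1 s.
3. the cap has sprung back up (value of joint cap below 0.002 m), for 0.1 s.
At the end, for the whole second after the job is handed in: Figurehead at rest on its back (0.2 rad) on the hood floor, let go, head centre at most 14 mm short of the air tube, 25 mm past it, 22 mm aside; cap, pressed over 6 mm with it lying so, is up again (under 2 mm); both pins lie in the bin; jar upright within 30 mm of its place (all of step 1 and value of joint cap below 0.002 m and x of pin1 in the frame of bin between -0.07 and 0.07 m and y of pin1 in the frame of bin between -0.095 and 0.095 m and z of pin1 in the frame of bin between -0.005 and 0.035 m and x of pin2 in the frame of bin between -0.07 and 0.07 m and y of pin2 in the frame of bin between -0.095 and 0.095 m and z of pin2 in the frame of bin between -0.005 and 0.035 m); the robot touches nothing.
It fails at once if the cap is pressed while the figurehead's head is not under the air tube (value of joint cap above 0.005 m and not (x of head in the frame of outlet between -0.014 and 0.025 m and y of head in the frame of outlet between -0.022 and 0.022 m and z of head in the frame of outlet between 0.008 and 0.024 m and angle between figurehead's own z axis and vertical below 0.2 rad)).
It fails at once if the jar is moved more than 30 mm or tipped (distance of jar from where it was at the start of the episode above 0.03 m or angle between jar's own z axis and vertical above 0.4 rad).
It also fails if it takes over 72 s, if anything falls off the work surface, if the arm or the gripper's body presses on something with over 40 N, if the wrist force passes 120 N, or if a joint passes its speed limit or range.

## Robot

A 6-joint arm with a two-finger parallel gripper is mounted at the origin on the work surface. World frame = base frame: x ahead of the robot, y to its left, z up, the work surface at z = 0. Lengths are in m, angles in rad, forces in N, time in s.
With the tool pointing down it reaches from about 0.4 to 0.825 m from the base axis. Payload 7 kg.
Tool frame: the origin (TCP) lies between the finger pads; the fingertips stand 11 mm ahead of it and the grasp point (between the pads) lies 8 mm behind it (arm.tips_ahead is the distance from the TCP to the fingertips, in m); z points along the fingers, x is the direction in which the jaws open and shut, and the axes are right-handed (so a half turn about z gives the same grasp; the last joint's range is limited). The gripper opens to 88 mm and grips with 3 to 60 N. Pads are 19 mm wide; open, the fingers measure 130 mm over their backs; the gripper's body (78 mm by 193 mm) begins 47 mm behind the grasp point.
Start: joints at [1.59, 0.359, 0.012, 0, -1.224, -0.288], TCP at [0.179, 0.651, 0.238] pointing down, gripper open.
Joint ranges: [-3.07, 3.07], [-1.43, 2.12], [-1.02, 1.25], [-3.03, 1.67], [-3.05, -0], [-3.03, 3.03]. Speed limits (rad/s): [2.39, 2.39, 3.01, 3.14, 3.14, 3.14].

## Interface

Orientations are given as [roll, pitch, yaw] about the fixed x, y, z axes, in that order (R = Rz(yaw) Ry(pitch) Rx(roll)).
In Python, from station import arm, optics, finder gives the robot as it stands. The module is installed in compiled form; this text tells all that it offers.
- The arm moves only by the tool apply_moves, never from a script. Its argument "increments" is one flat list of numbers, 6 for each row, row after row: the shift along the world's x, y, z in m, then the turn, a rotation vector about the world's x, y, z in rad. In form: [tx, ty, tz, rx, ry, rz, tx, ty, tz, rx, ry, rz, ...]. A call has 1 to 20 rows; each row shifts and turns the pose as measured when the row begins; what a row does not reach is not made up. A row lasts 1/12 s, in which the tool goes at most 41.7 mm and 7.16 degrees, less where a joint would pass 70% of its speed; a pose out of reach is approached as far as the arm can. A call with a gripper value outside its range is refused whole. "hand" is the closure, from 0 (fully open) to 1 (shut), set as the call begins (left out, the last holds). The fingers move at their own pace and stop on an object; "force" is the grip in N (left out, the last holds). Time passes only in rows, so rows that do not move let the fingers close. It gives the time, the measured TCP pose, the force and the opening at its end, in the units of the state.
- arm.get_state(): the state, without advancing time (a new reading comes with each control period).
- optics.grab_frame(name): name is "scene" or "side" or "wrist"; returns the picture (384x512x3 uint8, red, green, blue); there is no depth.
- optics.camera_model(name): a dict with "fx", "fy", "cx", "cy" (pixels), "world_to_cam" (4x4, takes a point from world to camera coordinates); the wrist camera has in their place "T_tool_cam" (4x4, takes a point from camera to tool coordinates, whose origin is the TCP and whose axes are the tool frame's). Camera axes: x right, y up, looking along -z (the intrinsics and any distortion apply to the point x, -y, -z); pixel columns grow to the right and rows downward; lengths in m; the calibration is good to about 2 mm. A picture is of the moment at which its call begins: read the wrist's pose just before it. camera_model takes no time and is no camera call.
- arm.job_done(): hands the job in, once; it reports no verdict.
Trained networks look in the newest picture that a camera, given by its name, has taken for a name from the list of things; names that differ only in an ending like _2 or _b are one class to them, and where a whole thing is asked for, a point or a joint stands for the part that bears it (a point fixed in the world has none). Each returns a list of dicts, best first, with "conf" (0 to 1); they miss things now and then, are a little off and sometimes report something else, mostly with a low value. They report only what shows in the picture. A call takes as long as a camera call. They do not tell look-alikes from the thing itself.
- finder.find_in(camera, name): "box" ([left, top, right, bottom] in pixels, round what is visible of it).
- finder.landmark_of(camera, name): "point" ([column, row] in pixels: a listed point, or the origin of a listed thing).
The state is a dict: "t": time; "q": joint angles; "qd": joint speeds; "joint_efforts": joint torques, N m; "eef_pos": TCP position; "ee_rot": TCP orientation; "force": force on the tool from outside, world axes, zero at the start; "moment": the same for the moment, N m; "width": finger opening in m.
Only numpy, scipy, OpenCV 4.12 (cv2) and the standard library are available. Lean on these libraries where they do the work, as an engineer would, in place of code of your own. Each camera call takes 0.05 s, during which the arm holds its last target. There are 200 camera calls.

## Working session

There is one attempt and no reset: what is moved stays moved. The work goes in short steps, Python scripts to look and compute and a tool call to move; the robot and the scene stay as the last step left them, time stands still between calls to the robot, and variables do not carry over. Pictures are saved under pics/ and viewed, about 8 in all and at most 12, crops included, and the job is handed in when it is done.

Besides the shell and the picture viewer there is one more tool, called by a JSON object that holds its "name" and its "arguments". apply_moves: Moves the arm, as the interface text tells. Its arguments: {"type":"object","properties":{"increments":{"type":"array"},"hand":{"type":"number"},"force":{"type":"number"}},"required":["increments"]}

```bash
mkdir -p pics; cat > h.py <<'E'
import numpy as np, cv2
from station import arm, optics, finder
from scipy.spatial.transform import Rotation as R
def cam(n, st=None):
    m=optics.camera_model(n)
    if n=="wrist":
        T=np.eye(4); st=st or arm.get_state()
        T[:3,:3]=R.from_euler('xyz',st['ee_rot']).as_matrix(); T[:3,3]=st['eef_pos']
        C=T@np.array(m['T_tool_cam'])
    else: C=np.linalg.inv(np.array(m['world_to_cam']))
    return m,C
def ray(mc,p):
    m,C=mc; d=np.array([(p[0]-m['cx'])/m['fx'],-(p[1]-m['cy'])/m['fy'],-1.])
    return C[:3,3],C[:3,:3]@d
def onz(mc,p,z):
    o,d=ray(mc,p); return o+d*(z-o[2])/d[2]
def proj(mc,P):
    m,C=mc; q=np.linalg.inv(C)@np.append(P,1); return np.array([m['cx']+m['fx']*q[0]/-q[2], m['cy']-m['fy']*q[1]/-q[2]])
def grab(n,f=None):
    st=arm.get_state(); im=optics.grab_frame(n)
    if f: cv2.imwrite('pics/'+f,im[:,:,::-1])
    return im,cam(n,st)
def tri(a,p,b,q):
    o1,d1=ray(a,p);o2,d2=ray(b,q)
    s=np.linalg.lstsq(np.c_[d1,-d2],o2-o1,rcond=None)[0]
    A=o1+s[0]*d1;B=o2+s[1]*d2
    return (A+B)/2,np.linalg.norm(A-B)
E
python3 - <<'E'
from h import *
ims=[]
for n in ("scene","side"):
    im,mc=grab(n,n+'0.png'); print(n,{k:v for k,v in mc[0].items() if k!='world_to_cam'},mc[1][:3,3].round(3))
    for t in ("figurehead","dust_hood","bin","pin1","jar"):
        print(t,[(np.round(d['box']).astype(int).tolist(),round(d['conf'],2)) for d in finder.find_in(n,t)])
    for t in ("figurehead","head","hood_mouth","outlet","cap_top","bin","jar","pin1"):
        print(t,[(np.round(d['point']).astype(int).tolist(),onz(mc,d['point'],0).round(3)[:2].tolist(),round(d['conf'],2)) for d in finder.landmark_of(n,t)])
E
```

```text
scene {'fx': 415.16086106165443, 'fy': 415.16086106165443, 'cx': 245.25219642699506, 'cy': 192.75512233400596} [1.25  0.661 0.958]
figurehead [([354, 203, 374, 262], 0.8), ([281, 234, 298, 254], 0.53)]
dust_hood [([217, 110, 261, 163], 0.84), ([176, 168, 232, 229], 0.79), ([198, 166, 208, 180], 0.44)]
bin [([236, 213, 329, 293], 0.71)]
pin1 [([266, 233, 279, 243], 0.57), ([307, 257, 313, 263], 0.5)]
jar [([169, 236, 194, 270], 0.61)]
figurehead [([277, 255], [0.569, 0.172], 0.49), ([280, 258], [0.573, 0.186], 0.29)]
head [([361, 207], [0.205, 0.25], 0.63), ([292, 242], [0.495, 0.175], 0.5)]
hood_mouth [([204, 191], [0.509, -0.206], 0.73), ([242, 139], [0.169, -0.34], 0.63)]
outlet [([189, 202], [0.585, -0.205], 0.93), ([227, 142], [0.227, -0.368], 0.66)]
cap_top [([200, 166], [0.417, -0.326], 0.51), ([244, 114], [0.013, -0.468], 0.5)]
bin [([279, 256], [0.567, 0.18], 0.68)]
jar [([181, 257], [0.769, -0.037], 0.72)]
pin1 [([260, 250], [0.589, 0.122], 0.59), ([300, 275], [0.582, 0.27], 0.49)]
side {'fx': 352.18645196583515, 'fy': 352.18645196583515, 'cx': 253.8763378905718, 'cy': 194.0
[... 275 characters left out ...]
), ([278, 242, 292, 263], 0.6), ([193, 179, 206, 195], 0.15)]
jar [([163, 272, 202, 314], 0.61)]
figurehead [([301, 278], [0.567, 0.184], 0.61), ([390, 232], [0.311, 0.309], 0.56)]
head [([388, 206], [0.234, 0.269], 0.87), ([312, 257], [0.5, 0.177], 0.7)]
hood_mouth [([201, 194], [0.523, -0.194], 0.63), ([240, 111], [0.171, -0.322], 0.56)]
outlet [([224, 122], [0.245, -0.331], 0.77), ([186, 209], [0.588, -0.191], 0.6)]
cap_top [([241, 86], [0.058, -0.406], 0.68), ([194, 184], [0.508, -0.234], 0.45)]
bin [([300, 279], [0.571, 0.183], 0.97), ([197, 184], [0.503, -0.227], 0.17)]
jar [([184, 296], [0.778, -0.022], 0.65)]
pin1 [([324, 299], [0.579, 0.26], 0.6), ([276, 264], [0.573, 0.112], 0.46)]
```

```bash
sleep 1; ls pics
```

```text
scene0.png
side0.png
```

```bash
python3 - <<'E'
import cv2,numpy as np
a=cv2.imread('pics/scene0.png')[80:310,140:420];b=cv2.imread('pics/side0.png')[70:350,130:430]
a=cv2.resize(a,(400,329));b=cv2.resize(b,(400,373))
o=np.zeros((373,800,3),np.uint8);o[:329,:400]=a;o[:,400:]=b
cv2.imwrite('pics/v1.png',o)
E
```

```text
(no output)
```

View pics/v1.png

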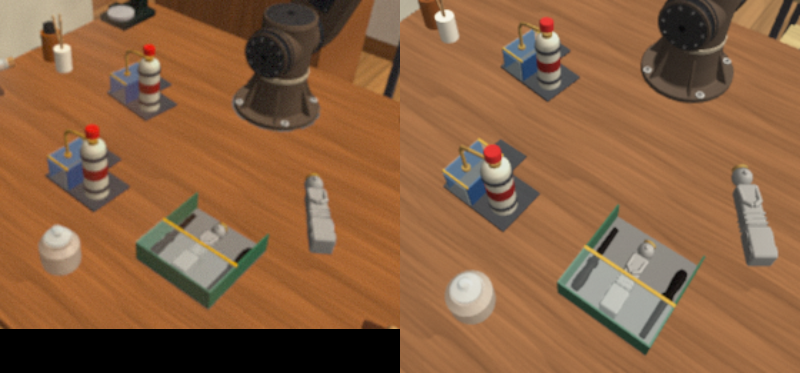

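The bin, with the smaller figurehead, opens toward the robot. The target is the nearer-to-camera, farther-from-base hood at about (0.58, -0.2), with its can on +y. The jar is at about (0.77, -0.03).

```bash
python3 - <<'E'
from h import *
a,b=cam("scene"),cam("side")
for n,p,q in (("head",(292,242),(312,257)),("outlet",(189,202),(186,209)),("mouth",(204,191),(201,194)),("cap",(200,166),(194,184)),("jar",(181,257),(184,296))):
    print(n,tri(a,p,b,q))
s=arm.get_state(); print(s['ee_rot'],R.from_euler('xyz',s['ee_rot']).as_matrix().round(3),s['width'],s['force'])
print(np.array(optics.camera_model('wrist')['T_tool_cam']).round(3))
E
```

```text
head (array([0.50498099, 0.17893199, 0.01122519]), np.float64(0.002462407475973312))
outlet (array([ 0.59623205, -0.18450205,  0.01898836]), np.float64(0.006816839674199138))
mouth (array([ 0.54148662, -0.16960678,  0.04233284]), np.float64(0.0022662570271917383))
cap (array([ 0.61224673, -0.09527557,  0.22510428]), np.float64(0.0020280010658968815))
jar (array([ 0.78293123, -0.01193885,  0.03145699]), np.float64(0.003610731382472436))
[-3.14158918e+00  3.76242792e-05 -1.83955425e+00] [[-0.266 -0.964  0.   ]
 [-0.964  0.266  0.   ]
 [-0.    -0.    -1.   ]] 0.08755654044714596 [ 0.11333788 -0.58406143 -0.12985641]
[[ 1.     0.001  0.    -0.001]
 [ 0.001 -0.959 -0.283 -0.077]
 [ 0.     0.283 -0.959 -0.147]
 [ 0.     0.     0.     1.   ]]
```

{"name": "apply_moves", "arguments": {"increments": [0.02,-0.029,0.003,0,0,0.017,0.02,-0.029,0.003,0,0,0.017,0.02,-0.029,0.003,0,0,0.017,0.02,-0.029,0.003,0,0,0.017,0.02,-0.029,0.003,0,0,0.017,0.02,-0.029,0.003,0,0,0.017,0.02,-0.029,0.003,0,0,0.017,0.02,-0.029,0.003,0,0,0.017,0.02,-0.029,0.003,0,0,0.017,0.02,-0.029,0.003,0,0,0.017,0.02,-0.029,0.003,0,0,0.017,0.02,-0.029,0.003,0,0,0.017,0.02,-0.029,0.003,0,0,0.017,0.02,-0.029,0.003,0,0,0.017,0.02,-0.029,0.003,0,0,0.017,0.02,-0.029,0.003,0,0,0.017,0,0,0,0,0,0,0,0,0,0,0,0]}}

```text
t: 2.9
eef_pos: [0.5083, 0.1626, 0.2887]
ee_rot: [-3.135, 0.003, -1.549]
force: [-0.4, -0.2, 0.2]
width: 0.0874
```

```bash
python3 - <<'E'
from h import *
im,mc=grab("wrist","w1.png"); print(mc[0]['fx'],[k for k in mc[0]])
for t,z in (("figurehead",.004),("head",.021),("bin",0),("pin1",.004)):
    print(t,[(np.round(d['point']).astype(int).tolist(),onz(mc,d['point'],z).round(3)[:2].tolist(),round(d['conf'],2)) for d in finder.landmark_of("wrist",t)])
E
```

```text
266.24464916155006 ['fx', 'fy', 'cx', 'cy', 'T_tool_cam']
figurehead [([174, 264], [0.314, 0.307], 0.87), ([243, 117], [0.578, 0.183], 0.69), ([480, 126], [0.572, -0.191], 0.55), ([188, 118], [0.575, 0.269], 0.3)]
head [([201, 302], [0.246, 0.258], 0.79), ([240, 163], [0.509, 0.186], 0.63)]
bin [([239, 123], [0.569, 0.189], 0.94), ([284, 120], [0.575, 0.118], 0.46)]
pin1 [([287, 119], [0.577, 0.114], 0.87), ([194, 118], [0.575, 0.261], 0.6), ([241, 165], [0.502, 0.185], 0.6)]
```

View pics/w1.png

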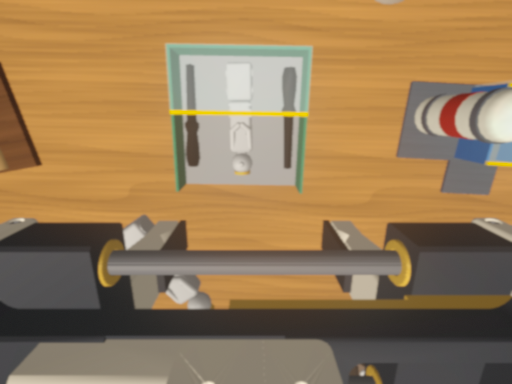

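The figurehead in the bin shows with its head at (241,163) and foot end at (238,64). The yellow edge runs (171,112)–(308,114). Both pins are well clear at columns about 192 and 289.

```bash
python3 - <<'E'
from h import *
mc=cam("wrist")
for n,p,z in (("head",(241,163),.021),("footend",(238.5,64),.038),("footL",(226.5,96),.038),("footR",(251,97),.038),("robeL",(230.5,145),.034),("robeR",(251,145),.034),("yL",(171,112),.056),("yR",(308,114),.056),("p1tip",(193,165),.015),("p2tip",(287,167),.015),("p1e",(191,66),.015),("p2e",(290,68),.015)): print(n,onz(mc,p,z).round(4))
E
```

```text
head [0.5068 0.1873 0.021 ]
footend [0.6471 0.1915 0.038 ]
footL [0.6052 0.208  0.038 ]
footR [0.6048 0.1734 0.038 ]
robeL [0.5361 0.2027 0.034 ]
robeR [0.5369 0.1719 0.034 ]
yL [0.5816 0.2824 0.056 ]
yR [0.5837 0.0944 0.056 ]
p1tip [0.5005 0.2645 0.015 ]
p2tip [0.5011 0.1136 0.015 ]
p1e [0.6464 0.2618 0.015 ]
p2e [0.6473 0.118  0.015 ]
```

{"name": "apply_moves", "arguments": {"increments": [0.011,0.006,-0.02,0,0,0,0.011,0.006,-0.02,0,0,0,0.011,0.006,-0.02,0,0,0,0.008,0.006,-0.02,0,0,0,0,0,-0.02,0,0,0,0,0,-0.02,0,0,0,0,0,-0.02,0,0,0,0,0,-0.02,0,0,0,0,0,0,0,0,0,0,0,0,0,0,0], "hand": 0.25, "force": 40}}

```text
t: 3.98
eef_pos: [0.5453, 0.2021, 0.1241]
ee_rot: [-3.13, 0.006, -1.526]
force: [0.2, -0.4, 0.9]
width: 0.0659
```

{"name": "apply_moves", "arguments": {"increments": [0.004,-0.007,0,-0.003,0.006,-0.01,0.004,-0.007,0,-0.003,0.006,-0.01,0,0,0,0,0,0,0,0,0,0,0,0]}}

```text
t: 4.32
eef_pos: [0.555, 0.1896, 0.1282]
ee_rot: [-3.139, 0.002, -1.544]
force: [-0.5, 0.0, 0.6]
width: 0.0656
```

{"name": "apply_moves", "arguments": {"increments": [0,0,-0.02,0,0,0,0,0,-0.02,0,0,0,0,0,-0.02,0,0,0,0,0,-0.015,0,0,0,0,0,-0.008,0,0,0,0,0,-0.004,0,0,0,0,0,0,0,0,0,0,0,0,0,0,0]}}

```text
t: 4.98
eef_pos: [0.5605, 0.1911, 0.0464]
ee_rot: [-3.126, 0.01, -1.546]
force: [0.2, -0.5, 0.5]
width: 0.0659
```

```bash
python3 - <<'E'
from h import *
print(arm.get_state()['eef_pos'])
im,mc=grab("wrist","w2.png"); grab("side","s2.png")
E
```

```text
[0.56047483 0.19114197 0.04643135]
```

View pics/w2.png

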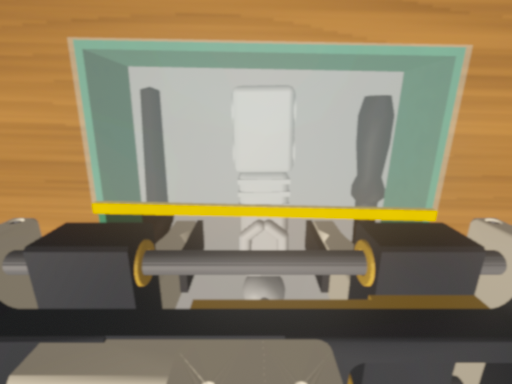

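The figure is centred between the fingers to within about 4 mm (figure at column 264, finger midpoint at about 255). The pins and the yellow edge are clear, so I'm going down and gripping.

{"name": "apply_moves", "arguments": {"increments": [-0.003,-0.002,-0.008,-0.005,0.008,0,-0.003,-0.001,-0.008,-0.004,0.006,0,0,0,-0.006,0,0,0,0,0,-0.003,0,0,0,0,0,0,0,0,0,0,0,0,0,0,0]}}

```text
t: 5.58
eef_pos: [0.5548, 0.1887, 0.0211]
ee_rot: [-3.139, 0.003, -1.545]
force: [1.4, 0.7, -0.7]
width: 0.0659
```

{"name": "apply_moves", "arguments": {"increments": [0,0,-0.003,0,0,0,0,0,0,0,0,0,0,0,0,0,0,0,0,0,0,0,0,0,0,0,0,0,0,0,0,0,0,0,0,0,0,0,0,0,0,0,0,0,0,0,0,0], "hand": 1, "force": 40}}

```text
t: 6.25
eef_pos: [0.5547, 0.1885, 0.0179]
ee_rot: [-3.139, 0.002, -1.546]
force: [-0.7, 0.4, -1.1]
width: 0.0316
```

{"name": "apply_moves", "arguments": {"increments": [0,0,0.004,0,0,0,-0.005,0,0.002,0,0,0,-0.012,0,0,0,0,0,-0.012,0,0,0,0,0,-0.012,0,0,0,0,0,-0.012,0,0,0,0,0,-0.012,0,0,0,0,0,-0.012,0,0,0,0,0,-0.008,0,0,0,0,0,0,0,0,0,0,0,0,0,0,0,0,0]}}

```text
t: 7.17
eef_pos: [0.4611, 0.1862, 0.0236]
ee_rot: [3.14, 0.001, -1.548]
force: [0.8, 0.3, -3.4]
width: 0.0317
```

```bash
python3 - <<'E'
from h import *
im,mc=grab("wrist"); s,_=grab("side")
o=np.hstack([cv2.resize(im,(400,300)),cv2.resize(s[150:350,180:440],(390,300))])
cv2.imwrite('pics/v4.png',o[:,:,::-1])
E
```

```text
(no output)
```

View pics/v4.png

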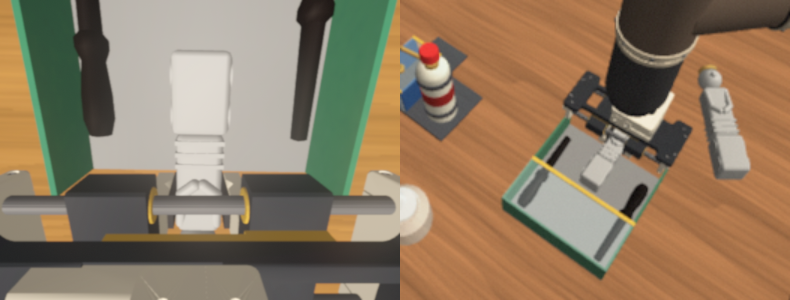

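The figurehead is held in line and its foot end is out from under the cover. Lifting.

{"name": "apply_moves", "arguments": {"increments": [-0.003,-0.001,0.01,0,0,0,0,0,0.02,0,0,0,0,0,0.02,0,0,0,0,0,0.02,0,0,0,0,0,0.02,0,0,0,0,0,0.02,0,0,0,0,0,0.015,0,0,0,0,0,0,0,0,0]}}

```text
t: 7.93
eef_pos: [0.4592, 0.183, 0.1575]
ee_rot: [3.138, -0.001, -1.552]
force: [0.4, 0.6, -3.8]
width: 0.0316
```

```bash
python3 - <<'E'
from h import *
s=arm.get_state(); print(np.round(s['q'],3),s['ee_rot'],s['eef_pos'],s['force'])
E
```

```text
[ 0.777  0.134 -0.488 -0.001 -0.952  0.814] [ 3.13840828e+00 -1.35243833e-03 -1.55218430e+00] [0.4592477  0.18301891 0.15747188] [ 0.43853995  0.64343463 -3.84029669]
```

{"name": "apply_moves", "arguments": {"increments": [0,-0.007,0,0,0,-0.11,0,-0.007,0,0,0,-0.11,0,-0.007,0,0,0,-0.11,0,-0.007,0,0,0,-0.11,0,-0.007,0,0,0,-0.11,0,-0.007,0,0,0,-0.11,0,-0.007,0,0,0,-0.11,0,-0.007,0,0,0,-0.11,0,-0.007,0,0,0,-0.11,0,-0.007,0,0,0,-0.11,0,-0.007,0,0,0,-0.11,0,-0.007,0,0,0,-0.11,0,-0.007,0,0,0,-0.11,0,-0.007,0,0,0,-0.11,0,-0.007,0,0,0,-0.11,0,-0.007,0,0,0,-0.11,0,-0.007,0,0,0,-0.11,0,-0.007,0,0,0,-0.11,0,0,0,0,0,-0.11,0,0,0,0,0,-0.11]}}

```text
t: 9.6
eef_pos: [0.4544, 0.0463, 0.1482]
ee_rot: [3.141, -0.009, 2.414]
force: [-0.6, 0.8, -3.7]
width: 0.032
```

{"name": "apply_moves", "arguments": {"increments": [0,-0.006,0,0,0,-0.1,0,-0.006,0,0,0,-0.1,0,-0.006,0,0,0,-0.1,0,-0.006,0,0,0,-0.1,0,-0.006,0,0,0,-0.1,0,-0.006,0,0,0,-0.1,0,0,0,0,0,-0.08,0,0,0,0,0,-0.04,0,0,0,0,0,0,0,0,0,0,0,0]}}

```text
t: 10.43
eef_pos: [0.4517, 0.0059, 0.1427]
ee_rot: [-3.137, -0.01, 1.644]
force: [0.1, -0.5, -3.1]
width: 0.0324
```

```bash
python3 - <<'E'
from h import *
im,mc=grab("wrist","w5.png")
s=arm.get_state(); print(np.round(s['q'],3))
for t,z in (("hood_mouth",.008),("outlet",.008),("cap_top",.193),("head",.12),("jar",0)):
    print(t,[(np.round(d['point']).astype(int).tolist(),onz(mc,d['point'],z).round(3)[:2].tolist(),round(d['conf'],2)) for d in finder.landmark_of("wrist",t)])
E
```

```text
[ 0.441  0.081 -0.586 -0.015 -0.905 -1.929]
hood_mouth [([73, 233], [0.525, -0.196], 0.63)]
outlet []
cap_top []
head [([252, 305], [0.518, 0.01], 0.59)]
jar []
```

View pics/w5.png

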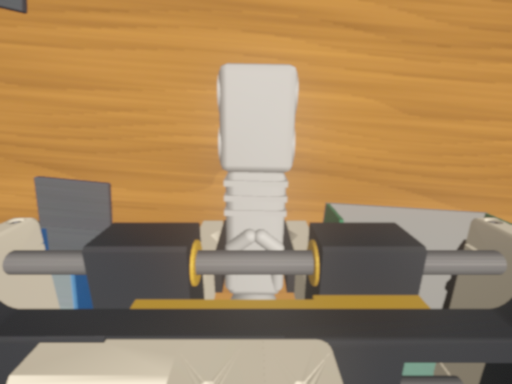

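The figurehead is held with its head now toward +x, and the porch's front edge is visible from (37,178) to (111,183).

```bash
python3 - <<'E'
from h import *
mc=cam("wrist")
a=onz(mc,(37,178),.008);b=onz(mc,(111,183),.008);print(a,b,np.linalg.norm(a-b))
d=(b-a)/np.linalg.norm(b-a); x=np.array([d[1],-d[0],0]); print(np.arctan2(x[1],x[0]))
o=(a+b)/2+x*.113
print('origin',o,'mouth',o-x*.053,'outlet',o+x*.019,'cap',o+x*.01+.085*np.array([-x[1],x[0],0]))
E
```

```text
[ 0.4622047  -0.22628746  0.008     ] [ 0.46228773 -0.14742231  0.008     ] 0.07886519394581455
-0.0010527813300397484
origin [ 0.57524616 -0.18697385  0.008     ] mouth [ 0.52224619 -0.18691805  0.008     ] outlet [ 0.59424615 -0.18699385  0.008     ] cap [ 0.58533564 -0.10198442  0.008     ]
```

{"name": "apply_moves", "arguments": {"increments": [0.01,0.001,0,-0.005,-0.002,-0.035,0.01,0.001,-0.01,-0.005,-0.002,-0.035,0.01,0.001,-0.02,0,0,0,0.006,0,-0.02,0,0,0,0,0,-0.02,0,0,0,0,0,-0.015,0,0,0,0,0,-0.005,0,0,0,0,0,0,0,0,0,0,0,0,0,0,0]}}

```text
t: 11.48
eef_pos: [0.4922, 0.0108, 0.0518]
ee_rot: [3.136, -0.002, 1.577]
force: [1.3, 0.4, -3.7]
width: 0.0319
```

{"name": "apply_moves", "arguments": {"increments": [0,0,-0.01,0,0.005,0,0,0,-0.01,0,0,0,0,0,-0.009,0,0,0,0,0,-0.006,0,0,0,0,0,0,0,0,0,0,0,0,0,0,0]}}

```text
t: 11.98
eef_pos: [0.4943, 0.0117, 0.0163]
ee_rot: [3.136, -0.003, 1.578]
force: [0.1, -0.2, -3.7]
width: 0.0316
```

{"name": "apply_moves", "arguments": {"increments": [0,0,-0.0015,0,0,0,0,0,-0.001,0,0,0,0,0,0,0,0,0]}}

```text
t: 12.23
eef_pos: [0.4945, 0.0117, 0.0141]
ee_rot: [3.136, -0.003, 1.579]
force: [-1.7, 0.4, -0.8]
width: 0.0321
```

{"name": "apply_moves", "arguments": {"increments": [0,0,0,0,0,0,0,0,0,0,0,0,0,0,0,0,0,0,0,0,0,0,0,0,0,0,0,0,0,0,0,0,0.01,0,0,0,0,0,0.02,0,0,0,0,0,0.02,0,0,0,0,0,0.02,0,0,0,0,0,0.02,0,0,0,0,0,0.01,0,0,0,0,0,0,0,0,0], "hand": 0.25}}

```text
t: 13.23
eef_pos: [0.4956, 0.0118, 0.1202]
ee_rot: [3.133, -0.004, 1.58]
force: [0.4, 0.5, -1.1]
width: 0.0654
```

```bash
python3 - <<'E'
from h import *
im,mc=grab("wrist","w6.png"); print(arm.get_state()['ee_rot'])
E
```

```text
[ 3.13318087 -0.00359769  1.57950014]
```

View pics/w6.png

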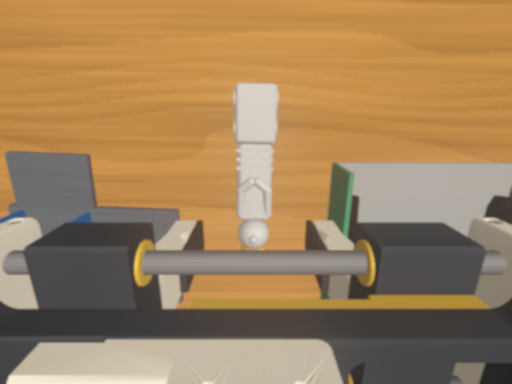

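The figurehead lies on its back on the bench. Its foot spans rows 84–143 and columns 236–278, and the porch's near corner is at (90,154).

```bash
python3 - <<'E'
from h import *
mc=cam("wrist")
for n,p,z in (("foot end",(257,84),.034),("foot front",(257,143),.034),("head",(254,233),.017),("porch L",(9,152),.008),("porch R",(90,154),.008),("porch/plate",(95,207),.008),("plate corner",(180,209),.008)): print(n,onz(mc,p,z).round(4))
E
```

```text
foot end [0.3995 0.0143 0.034 ]
foot front [0.447  0.0148 0.034 ]
head [0.5408 0.013  0.017 ]
porch L [ 0.4606 -0.2244  0.008 ]
porch R [ 0.462  -0.1466  0.008 ]
porch/plate [ 0.5168 -0.1508  0.008 ]
plate corner [ 0.5184 -0.0636  0.008 ]
```

{"name": "apply_moves", "arguments": {"increments": [-0.016,0.001,0,0,0.003,0,-0.016,0.001,0,0,0.003,0,-0.016,0.001,0,0,0,-0.005,-0.016,0,0,0,0,-0.004,-0.012,0,-0.01,0,0,0,0,0,-0.015,0,0,0,0,0,-0.015,0,0,0,0,0,-0.01,0,0,0,0,0,0,0,0,0,0,0,0,0,0,0]}}

```text
t: 14.12
eef_pos: [0.4116, 0.0128, 0.0606]
ee_rot: [-3.137, -0.001, 1.568]
force: [-0.5, -0.3, -0.1]
width: 0.0657
```

{"name": "apply_moves", "arguments": {"increments": [0.003,0.001,-0.01,0,-0.003,0,0.001,0.001,-0.012,0,0,0,0,0,-0.012,0,0,0,0,0,-0.007,0,0,0,0,0,0,0,0,0,0,0,0,0,0,0]}}

```text
t: 14.62
eef_pos: [0.4171, 0.0152, 0.0194]
ee_rot: [-3.141, -0.001, 1.568]
force: [0.8, -0.3, 0.3]
width: 0.0656
```

{"name": "apply_moves", "arguments": {"increments": [0,0,0,0,0,0,0,0,0,0,0,0,0,0,0,0,0,0,0,0,0,0,0,0,0,0,0,0,0,0,0,0,0,0,0,0,0,0,0,0,0,0], "hand": 1, "force": 60}}

```text
t: 15.2
eef_pos: [0.4182, 0.0157, 0.0217]
ee_rot: [3.139, -0.003, 1.568]
force: [0.1, -0.5, -2.4]
width: 0.0357
```

{"name": "apply_moves", "arguments": {"increments": [0,0,0.015,0,0,0,0,0,0.02,0,0,0,0,0,0.02,0,0,0,0,0,0.02,0,0,0,-0.006,-0.005,0.02,0,0,0,-0.006,-0.015,0.01,0,0,0,-0.005,-0.02,0,0,0,0,0,-0.02,0,0,0,0,0,-0.02,0,0,0,0,-0.003,-0.02,0,0,0,0,-0.003,-0.02,0,0,0,0,-0.003,-0.02,0,0,0,0,-0.003,-0.02,0,0,0,0,-0.003,-0.012,0,0,0,0,0,0,0,0,0,0,0,0,0,0,0,0]}}

```text
t: 16.53
eef_pos: [0.3728, -0.1647, 0.1265]
ee_rot: [-3.128, -0.003, 1.566]
force: [0.2, 0.1, -3.7]
width: 0.0359
```

{"name": "apply_moves", "arguments": {"increments": [-0.003,-0.008,0,0,-0.007,0,-0.002,-0.008,-0.01,0,-0.006,0,0,-0.005,-0.02,0,0,0,0,0,-0.02,0,0,0,0,0,-0.008,0,0,0,0,0,0,0,0,0,0,0,0,0,0,0]}}

```text
t: 17.12
eef_pos: [0.3669, -0.1851, 0.0666]
ee_rot: [3.14, -0.003, 1.57]
force: [0.6, -0.3, -3.3]
width: 0.0355
```

```bash
python3 - <<'E'
from h import *
im,mc=grab("wrist","w7.png"); s,_=grab("side"); c,_=grab("scene")
o=np.hstack([cv2.resize(im,(400,300)),cv2.resize(s[130:260,140:310],(392,300))])
cv2.imwrite('pics/v7.png',o[:,:,::-1])
E
```

```text
(no output)
```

View pics/v7.png

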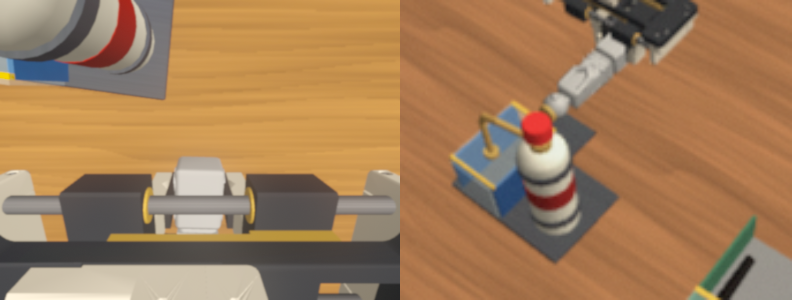

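The side view shows the head at the mouth, lined up with the hood. The wrist view's top left shows the look-alike's can near the robot, so I won't back up further. Lowering to a small clearance over the porch.

{"name": "apply_moves", "arguments": {"increments": [0,-0.001,-0.01,0,0.003,0,0,-0.001,-0.01,0,0,0,0,0,-0.007,0,0,0,0,0,-0.003,0,0,0,0,0,0,0,0,0]}}

```text
t: 17.68
eef_pos: [0.3717, -0.1868, 0.0401]
ee_rot: [3.132, -0.003, 1.572]
force: [0.4, 0.1, -4.3]
width: 0.0361
```

```bash
python3 - <<'E'
from h import *
s,_=grab("side"); c,m=grab("scene")
for t in ("head","figurehead","hood_mouth"):
    print(t,[(np.round(d['point']).astype(int).tolist(),round(d['conf'],2)) for d in finder.landmark_of("side",t)])
o=np.hstack([cv2.resize(c[130:250,140:300],(400,300),interpolation=cv2.INTER_CUBIC),cv2.resize(s[130:250,150:310],(400,300),interpolation=cv2.INTER_CUBIC)])
cv2.imwrite('pics/v8.png',o[:,:,::-1])
E
```

```text
head [([390, 203], 0.87), ([207, 184], 0.86), ([326, 300], 0.74), ([278, 265], 0.28)]
figurehead [([221, 171], 0.93), ([389, 230], 0.61), ([186, 293], 0.27)]
hood_mouth [([201, 193], 0.87), ([237, 116], 0.83), ([182, 293], 0.41)]
```

View pics/v8.png

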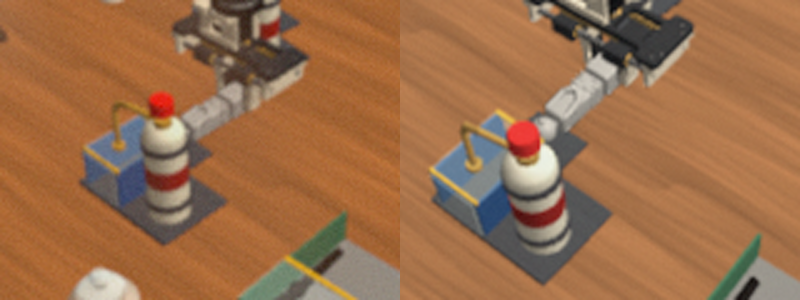

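{"name": "apply_moves", "arguments": {"increments": [0.005,0,-0.002,0,0.004,0,0.01,0,-0.001,0,0.004,0,0.01,0,0,0,0,0,0.01,0,0,0,0,0,0.008,0,0,0,0,0,0,0,0,0,0,0]}}

```text
t: 18.43
eef_pos: [0.4217, -0.1869, 0.0384]
ee_rot: [3.136, -0.002, 1.573]
force: [1.0, -0.3, -4.4]
width: 0.0356
```

No contact so far; continuing in.

{"name": "apply_moves", "arguments": {"increments": [0.006,0,0,0,0.003,0,0.01,0,-0.001,0,0,0,0.01,0,0,0,0,0,0.01,0,0,0,0,0,0.008,0,0,0,0,0,0,0,0,0,0,0]}}

```text
t: 18.93
eef_pos: [0.4707, -0.1869, 0.0366]
ee_rot: [3.141, -0.002, 1.573]
force: [0.5, -0.3, -3.3]
width: 0.0358
```

{"name": "apply_moves", "arguments": {"increments": [0.003,0,-0.003,0,0,0,0,0,-0.003,0,0,0,0,0,-0.001,0,0,0,0,0,0,0,0,0]}}

```text
t: 19.27
eef_pos: [0.4744, -0.1869, 0.0296]
ee_rot: [3.14, -0.002, 1.573]
force: [1.2, -0.5, -2.7]
width: 0.0355
```

```bash
python3 - <<'E'
from h import *
from scipy.optimize import brentq
a,b=cam("scene"),cam("side"); P=[0.6,-.187,.025]
grab("side");grab("scene")
for n,m in (("side",b),("scene",a)):
    print(n,proj(m,P).round(1))
    for t in ("head","outlet"):
        for d in finder.landmark_of(n,t): print(t,np.round(d['point'],1),onz(m,d['point'],.025 if t=="head" else .008).round(3),round(d['conf'],2))
E
```

```text
side [182.8 208.4]
head [389.  202.4] [0.241 0.267 0.025] 0.73
head [194.8 181.9] [ 0.511 -0.223  0.025] 0.42
outlet [181.8 207.1] [ 0.592 -0.202  0.008] 0.82
outlet [223.9 120.8] [ 0.248 -0.33   0.008] 0.59
scene [188.5 201. ]
head [359.7 207.8] [0.241 0.26  0.025] 0.94
outlet [187.9 202.6] [ 0.595 -0.198  0.008] 0.89
outlet [229.2 141.7] [ 0.229 -0.354  0.008] 0.69
```

{"name": "apply_moves", "arguments": {"increments": [0,0,-0.0015,0,0,0,0,0,-0.0015,0,0,0,0,0,0,0,0,0]}}

```text
t: 19.82
eef_pos: [0.4744, -0.1868, 0.0301]
ee_rot: [3.139, -0.002, 1.574]
force: [0.2, -0.3, -4.5]
width: 0.0357
```

{"name": "apply_moves", "arguments": {"increments": [0,0,-0.003,0,0,0,0,0,-0.002,0,0,0,0,0,0,0,0,0,0,0,0,0,0,0]}}

```text
t: 20.15
eef_pos: [0.4745, -0.187, 0.0303]
ee_rot: [3.137, -0.001, 1.576]
force: [-0.5, 0.6, -3.5]
width: 0.0358
```

{"name": "apply_moves", "arguments": {"increments": [0,0,-0.006,0,0,0]}}

```text
t: 20.23
eef_pos: [0.4758, -0.1872, 0.0273]
ee_rot: [3.135, 0.0, 1.577]
force: [-19.7, 15.6, 80.9]
width: 0.0356
```

{"name": "apply_moves", "arguments": {"increments": [0,0,0.003,0,0,0,0,0,0,0,0,0,0,0,0,0,0,0]}}

```text
t: 20.48
eef_pos: [0.4761, -0.1872, 0.0304]
ee_rot: [3.133, 0.0, 1.577]
force: [-0.4, 1.3, -4.5]
width: 0.0358
```

```bash
python3 - <<'E'
from h import *
im,mc=grab("wrist"); s,_=grab("side"); c,m=grab("scene")
o=np.hstack([cv2.resize(im,(400,300)),cv2.resize(s[150:250,150:283],(399,300),interpolation=cv2.INTER_CUBIC)])
cv2.imwrite('pics/v9.png',o[:,:,::-1])
E
```

```text
(no output)
```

View pics/v9.png

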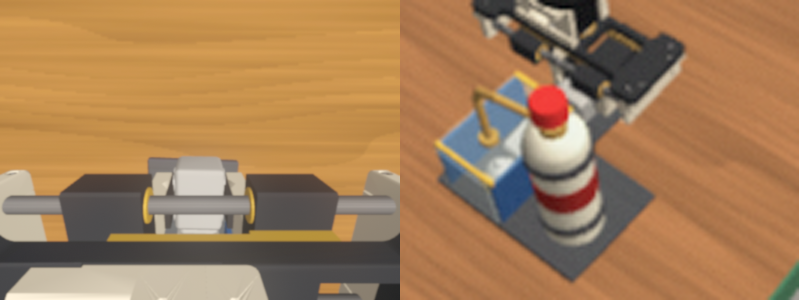

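The head is inside, under the tube base, and the foot sticks out of the mouth. Releasing and backing straight up.

{"name": "apply_moves", "arguments": {"increments": [0,0,0,0,0,0,0,0,0,0,0,0,0,0,0,0,0,0,0,0,0,0,0,0,0,0,0,0,0,0,0,0,0.01,0,0,0,0,0,0.02,0,0,0,-0.005,0,0.02,0,0,0,-0.01,0,0.02,0,0,0,-0.01,0,0.02,0,0,0,-0.01,0,0.02,0,0,0,0,0,0.02,0,0,0,0,0,0.02,0,0,0,0,0,0.02,0,0,0,0,0,0.02,0,0,0,0,0,0.02,0,0,0,0,0,0,0,0,0], "hand": 0.25}}

```text
t: 22.05
eef_pos: [0.437, -0.1882, 0.2586]
ee_rot: [3.129, 0.003, 1.578]
force: [1.1, -0.5, -0.1]
width: 0.0657
```

```bash
python3 - <<'E'
from h import *
im,mc=grab("wrist"); s,b=grab("side"); c,a=grab("scene")
for n,m in (("wrist",mc),("side",b),("scene",a)):
    for t,z in (("head",.025),("outlet",.008),("hood_mouth",.008),("cap_top",.193)):
        for d in finder.landmark_of(n,t): print(n,t,np.round(d['point'],1),onz(m,d['point'],z).round(3),round(d['conf'],2))
o=np.hstack([cv2.resize(im,(400,300)),cv2.resize(s[150:250,150:283],(399,300),interpolation=cv2.INTER_CUBIC)])
cv2.imwrite('pics/v10.png',o[:,:,::-1])
E
```

```text
wrist outlet [476.5 238.6] [0.564 0.179 0.008] 0.29
wrist hood_mouth [248.9 212.2] [ 0.52  -0.196  0.008] 0.8
side head [190. 206.] [ 0.582 -0.176  0.025] 0.19
side outlet [223.2 120. ] [ 0.246 -0.334  0.008] 0.87
side outlet [183.9 209.1] [ 0.594 -0.193  0.008] 0.65
side hood_mouth [237.  109.1] [ 0.175 -0.33   0.008] 0.94
side hood_mouth [198.8 197.4] [ 0.538 -0.186  0.008] 0.89
scene head [359.4 207.5] [0.24  0.258 0.025] 0.74
scene outlet [229.6 143.3] [ 0.236 -0.344  0.008] 0.67
scene outlet [189.2 202.7] [ 0.593 -0.194  0.008] 0.66
scene hood_mouth [242.8 139. ] [ 0.176 -0.326  0.008] 0.91
scene hood_mouth [205.3 192.8] [ 0.519 -0.191  0.008] 0.58
scene cap_top [200.4 168.4] [ 0.592 -0.119  0.193] 0.53
scene cap_top [242.2 110. ] [ 0.243 -0.267  0.193] 0.48
```

View pics/v10.png

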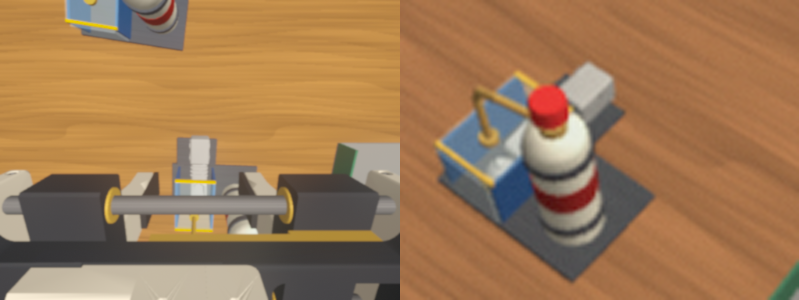

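The wrist view shows the foot end at about (255,177) full-scale and the yellow roof front edge at row 232, columns 225–276. The foot sits inside the mouth's width.

```bash
python3 - <<'E'
from h import *
m=cam("wrist")
for n,p,z in (("footend",(255.5,177),.042),("footL",(243,190),.042),("footR",(268,190),.042),("hoodfrontL",(224,232),.072),("hoodfrontR",(277,232),.072),("hoodback",(248,296),.072),("tube",(247,284),.072),("porchL",(228,177),.008),("porchR",(276,177),.008)): print(n,onz(m,p,z).round(4))
E
```

```text
footend [ 0.4484 -0.1852  0.042 ]
footL [ 0.4673 -0.2026  0.042 ]
footR [ 0.4671 -0.1675  0.042 ]
hoodfrontL [ 0.5177 -0.2273  0.072 ]
hoodfrontR [ 0.5172 -0.1558  0.072 ]
hoodback [ 0.6199 -0.1949  0.072 ]
tube [ 0.5994 -0.1964  0.072 ]
porchL [ 0.4571 -0.2267  0.008 ]
porchR [ 0.4567 -0.1539  0.008 ]
```

Head estimate is x≈0.591–0.600 against an outlet at 0.594, and y is about 6 mm off, so placement is good. Next I'll go over the can and look at the cap.

{"name": "apply_moves", "arguments": {"increments": [0.005,0.005,0.02,0,0.004,0,0.018,0.009,0.01,0,0.004,0,0.018,0.009,0.005,0,0.004,0,0.018,0.009,0,0,0,0,0.018,0.009,0,0,0,0,0.018,0.009,0,0,0,0,0.018,0.009,0,0,0,0,0.018,0.009,0,0,0,0,0.018,0.007,0,0,0,0,0.012,0,0,0,0,0,0,0,0,0,0,0,0,0,0,0,0,0], "hand": 1, "force": 20}}

```text
t: 23.8
eef_pos: [0.6029, -0.1083, 0.2889]
ee_rot: [-3.133, 0.001, 1.577]
force: [-0.4, -0.8, -0.7]
width: 0.0007
```

```bash
python3 - <<'E'
from h import *
im,mc=grab("wrist","w11.png")
for d in finder.landmark_of("wrist","cap_top"): print(np.round(d['point'],1),onz(mc,d['point'],.193).round(4),round(d['conf'],2))
h=cv2.cvtColor(im,cv2.COLOR_RGB2HSV); k=(((h[:,:,0]<6)|(h[:,:,0]>174))&(h[:,:,1]>170)&(h[:,:,2]>90)).astype(np.uint8)
n,l,s,c=cv2.connectedComponentsWithStats(k)
for i in range(1,n):
    if s[i,4]>100: print(s[i],c[i].round(1),onz(mc,c[i],.193).round(4))
E
```

```text
[252.  176.9] [ 0.5858 -0.1099  0.193 ] 0.75
[237 161  30  32 759] [251.6 176.6] [ 0.5855 -0.1103  0.193 ]
```

View pics/w11.png

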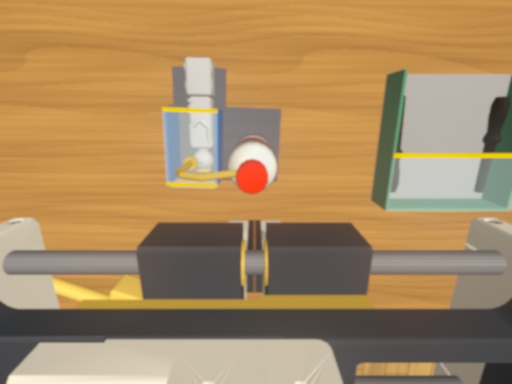

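The cap is at (252,177) → (0.5855, -0.110). The head shows through the roof at (203,158), close to the tube base at about (186,165).

```bash
python3 - <<'E'
from h import *
m=cam("wrist")
for n,p,z in (("head",(203,158),.025),("tubebase",(186,165),.072),("frontL",(163,109),.072),("frontR",(218,111),.072),("footend",(199,57),.042)): print(n,onz(m,p,z).round(4))
E
```

```text
head [ 0.5949 -0.1877  0.025 ]
tubebase [ 0.5972 -0.2027  0.072 ]
frontL [ 0.5229 -0.228   0.072 ]
frontR [ 0.525 -0.156  0.072]
footend [ 0.4549 -0.1833  0.042 ]
```

{"name": "apply_moves", "arguments": {"increments": [-0.008,-0.001,-0.01,0,-0.006,0,-0.008,-0.001,-0.015,0,0,0,0,0,-0.015,0,0,0,0,0,-0.015,0,0,0,0,0,-0.008,0,0,0,0,0,0,0,0,0,0,0,0,0,0,0]}}

```text
t: 24.48
eef_pos: [0.5815, -0.1126, 0.2277]
ee_rot: [3.138, 0.001, 1.574]
force: [0.7, 0.8, 0.6]
width: 0.0004
```

{"name": "apply_moves", "arguments": {"increments": [0.002,0.001,-0.008,0,0,0,0.002,0.001,-0.008,0,0,0,0,0,-0.003,0,0,0,0,0,0,0,0,0,0,0,0,0,0,0]}}

```text
t: 24.9
eef_pos: [0.587, -0.1106, 0.2095]
ee_rot: [3.134, 0.001, 1.574]
force: [-0.0, -0.1, -0.2]
width: 0.0002
```

{"name": "apply_moves", "arguments": {"increments": [0,0,-0.003,0,0,0,0,0,0,0,0,0]}}

```text
t: 25.07
eef_pos: [0.5873, -0.1106, 0.2064]
ee_rot: [3.134, 0.001, 1.574]
force: [-0.2, -0.0, -0.4]
width: 0.0001
```

{"name": "apply_moves", "arguments": {"increments": [0,0,-0.003,0,0,0,0,0,0,0,0,0]}}

```text
t: 25.23
eef_pos: [0.5878, -0.1106, 0.2037]
ee_rot: [3.133, 0.001, 1.575]
force: [-2.4, 1.7, 1.7]
width: 0.0002
```

{"name": "apply_moves", "arguments": {"increments": [0,0,-0.003,0,0,0,0,0,-0.002,0,0,0,0,0,0,0,0,0]}}

```text
t: 25.48
eef_pos: [0.588, -0.1107, 0.1995]
ee_rot: [3.132, 0.001, 1.575]
force: [-0.6, 0.8, 4.3]
width: 0.0003
```

{"name": "apply_moves", "arguments": {"increments": [0,0,-0.002,0,0,0,0,0,0,0,0,0]}}

```text
t: 25.65
eef_pos: [0.5881, -0.1107, 0.198]
ee_rot: [3.131, 0.002, 1.575]
force: [-1.8, 0.6, 4.9]
width: 0.0006
```

{"name": "apply_moves", "arguments": {"increments": [0,0,-0.002,0,0,0,0,0,0,0,0,0]}}

```text
t: 25.82
eef_pos: [0.5881, -0.1107, 0.1968]
ee_rot: [3.131, 0.002, 1.575]
force: [-2.0, 1.0, 5.0]
width: 0.0009
```

{"name": "apply_moves", "arguments": {"increments": [0,0,-0.002,0,0,0,0,0,0,0,0,0]}}

```text
t: 25.98
eef_pos: [0.5881, -0.1107, 0.1968]
ee_rot: [3.13, 0.002, 1.576]
force: [-3.0, 1.3, 4.9]
width: 0.0003
```

{"name": "apply_moves", "arguments": {"increments": [0,0,-0.002,0,0,0]}}

```text
t: 26.07
eef_pos: [0.5882, -0.1108, 0.1961]
ee_rot: [3.129, 0.002, 1.576]
force: [-7.2, 4.3, 21.3]
width: 0.0004
```

{"name": "apply_moves", "arguments": {"increments": [0,0,0,0,0,0,0,0,0,0,0,0]}}

```text
t: 26.23
eef_pos: [0.5881, -0.1108, 0.1975]
ee_rot: [3.128, 0.003, 1.577]
force: [-1.9, 1.8, 4.3]
width: 0.0004
```

{"name": "apply_moves", "arguments": {"increments": [0,0,-0.002,0,0,0,0,0,-0.001,0,0,0,0,0,-0.001,0,0,0]}}

```text
t: 26.48
eef_pos: [0.5881, -0.1108, 0.1963]
ee_rot: [3.126, 0.003, 1.578]
force: [-3.6, 2.1, 9.4]
width: 0.0005
```

{"name": "apply_moves", "arguments": {"increments": [0,0,0.005,0,0,0,0,0,0.01,0,0,0,0,0,0.02,0,0,0,0,0,0.02,0,0,0,0,0,0.02,0,0,0,0.01,0,0.02,0,0,0,0.015,0,0.01,0,0,0,0.01,0,0,0,0,0,0,0,0,0,0,0,0,0,0,0,0,0]}}

```text
t: 27.32
eef_pos: [0.6227, -0.1109, 0.3098]
ee_rot: [3.126, 0.002, 1.577]
force: [-0.2, 0.3, -0.6]
width: 0.0002
```

```bash
python3 - <<'E'
from h import *
im,mc=grab("wrist"); s,b=grab("side")
for d in finder.landmark_of("wrist","cap_top"): print(np.round(d['point'],1),onz(mc,d['point'],.193).round(4),round(d['conf'],2))
o=np.hstack([cv2.resize(im,(400,300)),cv2.resize(s[150:350,150:410],(390,300))])
cv2.imwrite('pics/v12.png',o[:,:,::-1])
E
```

```text
[255.5 150.8] [ 0.5866 -0.1093  0.193 ] 0.84
```

View pics/v12.png

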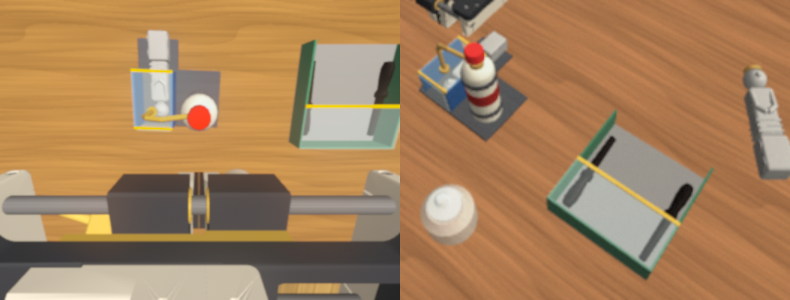

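The figurehead lies in the hood with its head by the tube, the cap is up, both pins are in the bin, the jar is standing where it was, and the gripper is clear. Handing in.

```bash
python3 -c "
from station import arm
print(arm.job_done())"
```

```text
the job is handed in; nothing more can be done
None
```

The job is done and handed in at about 27 s of the 72 s allowed; the hand-in reports no verdict.

I drew the smaller figurehead out of the bin by its robe, turned it half round and set it on the bench. I then regripped it by the foot, slid it head first into the farther hood and let go. After that I pressed the cap and let it spring back.

Last checks:
- **Figurehead:** on its back. I measured the head at x ≈ 0.591–0.600 m against 0.594–0.597 for the tube, and about 5 mm to the side of the hood's centreline.
- **Cap:** pressed to its stop, about 7–8 mm down, and held there for a few tenths of a second. In the final picture it looked up again, but I did not measure its height.
- **Pins and jar:** the final picture shows both pins in the bin and the jar upright at its place. I did not measure the jar's shift.
- **Robot:** the gripper was clear of everything, with a force reading near zero.

Disagreements and mishaps:
- **Sideways offset:** reading the tube's base in the last close view put the head about 15 mm to the side, not 5 mm. Both figures are inside the 22 mm limit.
- **Force spike:** while setting the figurehead down in the hood, one downward step too many gave a brief 81 N reading at the wrist. That is under the 120 N limit, and I backed off at once.

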